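Open the filter compartment of the book-cleaning dust extractor

TASK

Open the dust extractor on the conservation bench so that its filter can be changed: with the screwdriver, never with the fingers, turn both slotted cam fasteners a quarter turn anticlockwise to their stops, then stand the screwdriver back in its wooden block. Lift the freed panel off by its handle and set it down gently, flat and handle up, in the middle of the green cutting mat. Leave the jar, the brush and the book where they are.

Things in the scene. Friction and masses are not known exactly. Their poses are not given: they have to be found in the camera images.
- screwdriver_grip (a point): Screwdriver standing blade down in the block; centre of its blue square handle (24 x 24 mm, 70 mm tall). z up along the tool, x along the blade's width; the handle's flat sides face x and y. Below the handle: black guard plate 36 x 36 x 4 mm resting on the block, 10 mm shank, flat blade 20 mm wide, 3 mm thick, its tip 104 mm below this point. About 140 g.
- stand_mouth (a point): Fixed wooden block 60 x 60 mm, 72 mm tall, with a square hole 26 x 26 mm, 69 mm deep, bevelled 3 mm. Point: centre of the hole's mouth in the top face; z up. The blade fits the hole at any yaw. Home, the screwdriver's handle centre is 39 mm above this point and its top is 146 mm above the bench.
- housing_deck (a point): Dust extractor: fixed blue-grey box 260 mm long (x), 160 mm wide (y); point: centre of its top deck, 85 mm above the bench, under the panel; z up. Grey strips 5 mm high locate the panel with 2.5 mm play each side. A fastener stands 100 mm from this point towards -x (near) and another towards +x (far); their wings hold the panel down until both are turned.
- cam_near (a joint): Angle in rad of the fastener at the housing's -x end (nearer the robot): about 0 locked, its wing over the panel's edge; grows anticlockwise seen from above to a stop at 1.57, wing clear of the panel. Friction about 0.06 N m; it stays where it is left.
- cam_far (a joint): The same for the fastener at the housing's +x end: 0 locked, grows anticlockwise seen from above, stop at 1.57.
- cam_near_slot (a point): Near fastener's round steel head, 34 mm across, above a yellow wing (22 mm wide, reaching 38 mm from the axis). Point: on the axis at the head's top, 106 mm above the bench. The slot runs right across along x (x also points along the wing): 5 mm wide, 9 mm deep, its top 4 mm flaring to 12 mm. The frame turns with it; z up. The blade has 0.1 rad of play in the slot.
- cam_far_slot (a point): The same point and frame on the far fastener's slotted head.
- panel_handle (a point): Loose aluminium panel 150 mm (x) by 110 mm (y), 5 mm thick, about 350 g, with a black bar handle on top along x: 90 mm long, 14 mm wide, 12 mm high, 26 mm free beneath it, a 12 mm post near each end. Point: centre of the bar, 37 mm above the panel's underside; z up. At the start it lies on the deck between the fasteners.
- mat_center (a point): Fixed green cutting mat with pale grid lines, 300 mm (its x) by 220 mm (its y), 3 mm thick. This point is the centre of its top face; z up. With the panel lying on it the handle's centre is 37 mm above this point.
- paste_jar_center (a point): Amber jar with a white cap, 64 mm across, 80 mm tall, standing on the bench; its centre. Not to be disturbed.
- brush_center (a point): Wide flat brush lying on the bench, 200 mm long, 42 mm wide, 20 mm thick; its centre, x along it. Not to be disturbed.
- book_center (a point): Blue book lying on the bench, 180 x 120 x 24 mm; its centre. Not to be disturbed.
Things that resemble listed ones, but are neither listed nor needed, are in the scene too. There is more than one size of the part that bears stand_mouth; the job needs the smallest.

How it is judged:
On the way, in this order (a step that is already met when the one before it is completed fails the run):
1. both cam fasteners are turned to more than 1.3 rad (value of joint each of cam_near, cam_far above 1.3 rad), for 0.2 s.
2. the screwdriver stands released in its block, both fasteners still turned (all of step 1 and horizontal distance between screwdriver_grip and stand_mouth below 0.012 m and z of screwdriver_grip in the frame of stand_mouth below 0.045 m and angle between screwdriver_grip's own z axis and vertical below 0.12 rad and contact force between the fingers and screwdriver below 0.1 N), for 0.2 s.
At the end, for the whole second after the job is handed in: Both fasteners past 1.3 rad; the screwdriver released in its block, upright within 0.12 rad, within 12 mm of centre and 6 mm of fully down; the panel flat (0.06 rad), handle up, on the mat, its centre within 45 mm of the mat centre along each mat axis, released and at rest (all of step 2 and x of panel_handle in the frame of mat_center between -0.045 and 0.045 m and y of panel_handle in the frame of mat_center between -0.045 and 0.045 m and z of panel_handle in the frame of mat_center below 0.042 m and angle between panel_handle's own z axis and vertical below 0.06 rad and linear speed of panel below 0.02 m/s and contact force between the fingers and panel below 0.1 N); the robot touches nothing.
It fails at once if a fastener is touched by the robot itself instead of the screwdriver (over 2 N) (contact force between any of the fingers, the arm and cam_near above 2 N or contact force between any of the fingers, the arm and cam_far above 2 N).
It fails at once if the jar, brush or book is moved by more than 20 mm (distance of any of paste_jar_center, brush_center, book_center from where it was at the start of the episode above 0.02 m).
It fails at once if the panel is dropped (falls unheld faster than 0.6 m/s, from about 18 mm) (linear speed of panel above 0.6 m/s and contact force between the fingers and panel below 0.1 N).
It also fails if it takes over 72 s, if anything falls off the work surface, if the arm or the gripper's body presses on something with over 40 N, if the wrist force passes 120 N, or if a joint passes its speed limit or range.

ROBOT

A 6-joint arm with a two-finger parallel gripper is mounted at the origin on the work surface. World frame = base frame: x ahead of the robot, y to its left, z up, the work surface at z = 0. Lengths are in m, angles in rad, forces in N, time in s.
With the tool pointing down it reaches from about 0.35 to 0.725 m from the base axis. Payload 6 kg.
Tool frame: the origin (TCP) lies midway between the tips of the shut fingers; the grasp point (between the pads) lies 19 mm behind it; z points along the fingers, y is the line along which they close (so a half turn about z gives the same grasp; the last joint's range is limited). The gripper opens to 85 mm and grips with 20 to 120 N. Pads are 22 mm wide; open, the fingers measure 114 mm over their backs; the gripper's body (76 mm by 85 mm) begins 54 mm behind the grasp point. The pads swing forward as they close: fully open they stand 13 mm farther back than shut.
Start: joints at [1.529, 0.04, 0.085, 0, -1.615, -0.334], TCP at [0.22, 0.558, 0.231] pointing down, gripper open.
Joint ranges: [-2.56, 2.56], [-1.29, 2.01], [-1.08, 1.49], [-3.29, 1.98], [-2.81, -0.18], [-2.99, 2.99]. Speed limits (rad/s): [2.57, 2.57, 3.01, 3.14, 3.14, 3.14].

INTERFACE

Orientations are given as a unit quaternion [x, y, z, w].
In Python, from bench import r, capture, camera_model, spot_in gives the robot as it stands.
- The arm moves only by the tool move_arm, never from a script. Its argument "deltas" is a list that holds one entry, the list of rows, each a list of 5 numbers: the shift along the tool's x, y, z in m, then the turn about the tool's z in degrees, then the opening, from 0 (shut) to 1 (fully open). A call has 1 to 5 rows; each row shifts and turns the commanded pose from where the row before left it, along the tool's axes as they then stand; what a row does not reach is not made up. A row lasts 1/10 s, in which the tool goes at most 50 mm and 8.59 degrees, less where a joint would pass 70% of its speed; a pose out of reach is approached as far as the arm can. A call with a gripper value outside its range is refused whole. The fingers move at their own pace and stop on an object; "grip_force" is the grip in N (left out, the last holds). Time passes only in rows, so rows that do not move let the fingers close. It gives the time, the measured TCP pose, the force, the opening and the grip force at its end, in the units of the state.
- r.sense(): the state, without advancing time (a new reading comes with each control period).
- capture(name): name is "side" or "top" or "wrist"; returns (picture, depth): 384x512x3 uint8, red, green, blue; 384x512 float32, m along the optical axis (not along the pixel's ray), 0 where there is no reading.
- camera_model(name): a dict with "fx", "fy", "cx", "cy" (pixels), "cam_to_world" (4x4, takes a point from camera to world coordinates). Camera axes: x right, y down, z forward; pixel columns grow to the right and rows downward; lengths in m; the calibration is good to about 2 mm. A picture is of the moment at which its call begins: read the wrist's pose just before it. camera_model takes no time and is no camera call; for the wrist camera it gives the pose at the moment of the call.
- r.finish_job(): hands the job in; it is judged then, once.
Trained networks look in the newest picture that a camera, given by its name, has taken for a name from the list of things; names that differ only in an ending like _2 or _b are one class to them, and where a whole thing is asked for, a point or a joint stands for the part that bears it (a point fixed in the world has none). Each returns a list of dicts, best first, with "conf" (0 to 1); they miss things now and then, are a little off and sometimes report something else, mostly with a low value. They report only what shows in the picture. A call takes as long as a camera call. They do not tell look-alikes from the thing itself.
- spot_in(name, camera): "at" ([column, row] as shares, 0 to 1, of the picture: columns of its width, rows of its height, amid what is visible of it).
The state is a dict: "time": time; "q": joint angles; "qvel": joint speeds; "tau": joint torques, N m; "tool_pos": TCP position; "eef_rot": TCP orientation; "ft_force": force on the tool from outside, world axes, zero at the start; "moment": the same for the moment, N m; "grip_width": opening from 0.0 (shut) to 1.0 (fully open); "grasp_force": force on a finger pad.
Only numpy, scipy, OpenCV 4.12 (cv2) and the standard library are available. Lean on these libraries where they do the work, as an engineer would, in place of code of your own. Each camera call takes 0.05 s, during which the arm holds its last target. There are 200 camera calls.

## Working session

There is one attempt and no reset: what is moved stays moved. The work goes in short steps, Python scripts to look and compute and a tool call to move; the robot and the scene stay as the last step left them, time stands still between calls to the robot, and variables do not carry over. Pictures are saved under pics/ and viewed, at most 10 in all, crops included, and the job is handed in when it is done.

Besides the shell and the picture viewer there is one more tool, called after "Call:" as name(argument=value, ...), one argument or row to a line, values as JSON. move_arm: Moves the arm, as the interface text tells. Its arguments: {"type":"object","properties":{"deltas":{"type":"array","items":{"type":"array","items":{"type":"array","items":{"type":"number"}}}},"grip_force":{"type":"number"}},"required":["deltas"]}

```bash
ls; mkdir -p pics
cat > h.py <<'E'
import numpy as np, cv2
from bench import r, capture, camera_model, spot_in
def world(cam,u,v,d,M=None):
    m=M or camera_model(cam); p=np.array([(u-m['cx'])/m['fx']*d,(v-m['cy'])/m['fy']*d,d,1]); return (np.array(m['cam_to_world'])@p)[:3]
def cloud(cam,depth,M=None):
    m=M or camera_model(cam); v,u=np.mgrid[:384,:512]; P=np.stack([(u-m['cx'])/m['fx']*depth,(v-m['cy'])/m['fy']*depth,depth,np.ones_like(depth)],-1)
    return (P@np.array(m['cam_to_world']).T)[...,:3]
E
python3 - <<'E'
from h import *
s=r.sense(); print(s)
ims=[]
for c in ['top','side']:
    im,d=capture(c); np.savez(f'{c}.npz',im=im,d=d); C=cloud(c,d)
    print(c,np.array(camera_model(c)['cam_to_world']).round(3).tolist(),camera_model(c)['fx'])
    for n in ['screwdriver_grip','stand_mouth','cam_near_slot','cam_far_slot','panel_handle','mat_center','paste_jar_center','brush_center','book_center']:
        for o in spot_in(n,c)[:4]:
            u,v=o['at'][0]*512,o['at'][1]*384; print(n,round(o['conf'],2),int(u),int(v),C[min(int(v),383),min(int(u),511)].round(3))
    cv2.imwrite(f'pics/{c}.png',cv2.resize(im[...,::-1],(800,600)))
E
```

```text
pics
{'time': 0.0, 'q': array([ 1.52874616e+00,  4.08448394e-02,  8.37968001e-02, -4.84281046e-04,
       -1.61549388e+00, -3.33706639e-01]), 'qvel': array([ 2.80931401e-05,  1.30041955e-03,  4.06472740e-04, -7.11668182e-04,
       -8.81506158e-04,  1.56581553e-04]), 'tau': array([ 5.30840334e-04, -3.68203139e+01,  3.47402930e+01,  6.93200022e+00,
       -5.42964495e-03,  2.05746801e-06]), 'tool_pos': array([0.21997807, 0.55786522, 0.23024839]), 'eef_rot': array([ 9.82404285e-01, -1.86764557e-01, -1.12512752e-04,  8.98683997e-04]), 'ft_force': array([ 0.42447895,  0.49347921, -0.21295085]), 'moment': array([0.0262697 , 0.02402635, 0.00471043]), 'grasp_force': 0.0, 'grip_width': 1.002034160228751}
top [[0.025, -0.998, 0.061, 0.459], [-1.0, -0.025, 0.001, -0.017], [0.0, -0.061, -0.998, 1.682], [0.0, 0.0, 0.0, 1.0]] 499.9518395726671
screwdriver_grip 0.52 245 210 [0.497 0.    0.15 ]
screwdriver_grip 0.32 320 207 [ 0.514 -0.237  0.09 ]
stand_mouth 0.78 236 125 [0.787 0.04  0.007]
stand_mouth 0.57 240 205 [0.515 0.018 0.08 ]
stand_mouth 0.57 242 256 [0.348 0.008 0.009]
cam_far_slot 0.49 3
[... 351 characters left out ...]
 -0.539, 0.728], [0.0, 0.0, 0.0, 1.0]] 371.6931160627413
screwdriver_grip 0.82 238 194 [ 0.49  -0.002  0.114]
screwdriver_grip 0.62 227 250 [ 0.409 -0.216  0.096]
stand_mouth 0.97 240 215 [ 0.489 -0.021  0.049]
stand_mouth 0.94 317 191 [ 0.749 -0.004  0.078]
stand_mouth 0.91 194 218 [ 0.349 -0.039  0.082]
cam_near_slot 0.63 227 253 [ 0.405 -0.237  0.106]
cam_far_slot 0.71 300 246 [ 0.588 -0.261  0.102]
panel_handle 0.59 264 254 [ 0.496 -0.252  0.091]
mat_center 0.84 236 182 [0.489 0.017 0.146]
paste_jar_center 0.64 286 204 [ 0.64  -0.015  0.056]
paste_jar_center 0.59 300 249 [ 0.584 -0.271  0.101]
brush_center 0.5 233 158 [ 0.571  0.443 -0.001]
book_center 0.62 328 339 [ 0.571 -0.477  0.024]
```

View pics/top.png

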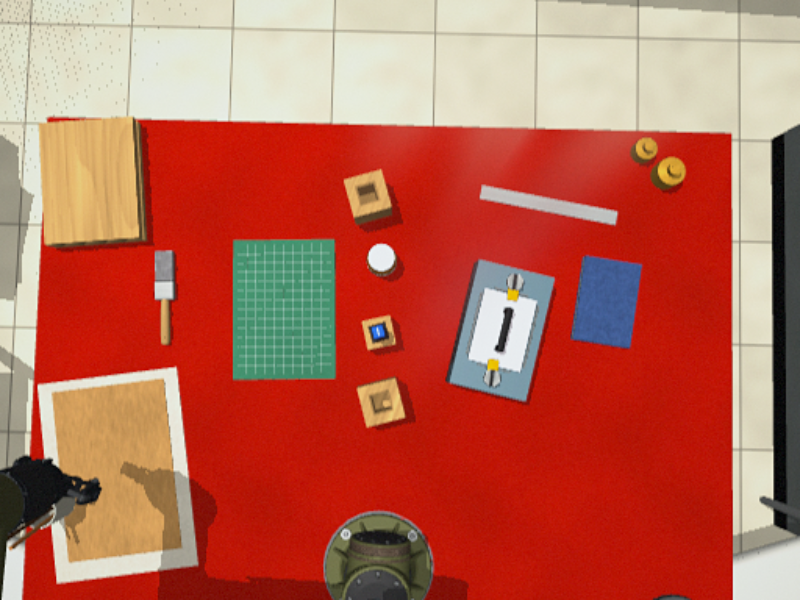

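View pics/side.png

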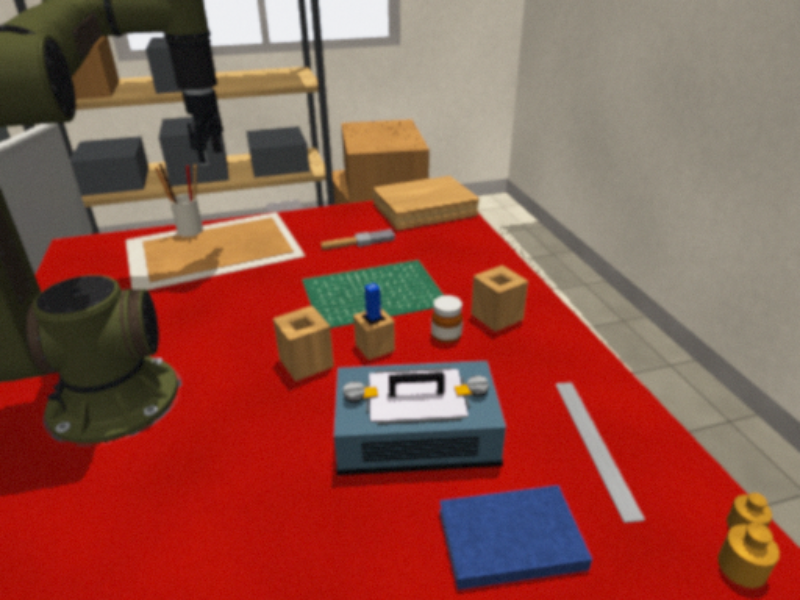

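Top view: small block with the blue screwdriver at (378,332). The larger empty blocks at (368,197) and (382,402) are look-alikes. The housing is at (500,330), mat (284,309), jar (381,260), brush (164,297) and book (606,302).

```bash
cat > m.py <<'E'
from h import *
D=np.load('top.npz'); im,d=D['im'],D['d']; C=cloud('top',d); hsv=cv2.cvtColor(im,cv2.COLOR_RGB2HSV)
H,S,V=[hsv[...,i].astype(int) for i in range(3)]; x,y,z=C[...,0],C[...,1],C[...,2]
reg=(x>.25)&(x<.75)&(abs(y)<.7)
def rect(n,m):
    P=C[m]; (c,wh,a)=cv2.minAreaRect((P[:,:2]*1000).astype(np.float32)); print(n,len(P),np.round(c,1),np.round(wh,1),round(a,1),'z',np.median(P[:,2]).round(4), 'mean',P.mean(0).round(4))
box=(abs(y+.24)<.16)&(x>.3)&(x<.75)
rect('mat',(H>55)&(H<90)&(S>80)&reg&(z<.02)&(y>.05)&(y<.4))
rect('blue',(H>100)&(H<130)&(S>150)&reg&(abs(y)<.1)&(z>.13))
rect('block',(z>.06)&(z<.08)&(abs(y-.0)<.06)&(abs(x-.49)<.06)&(H>8)&(H<25))
rect('housing',box&(z>.07)&(z<.1)&reg)
rect('panel',box&(z>.085)&(S<40)&(V>190))
rect('bar',box&(z>.112)&(V<80))
for q,k in (('near',x<.48),('far',x>.52)): rect(q+'wing',box&k&(H>20)&(H<35)&(S>150)&(z>.08))
for q,k in (('near',x<.46),('far',x>.55)): rect(q+'head',box&k&(z>.1)&(S<90))
cv2.imwrite('pics/crop1.png',cv2.resize(im[140:280,215:385,::-1],(728,600),interpolation=cv2.INTER_CUBIC))
E
python3 m.py
```

```text
mat 5434 [538.2 217.3] [296.9 220.4] 2.0 z 0.0038 mean [0.5374 0.2175 0.0038]
blue 48 [478.2   4.5] [53.9 23.4] 24.8 z 0.1465 mean [0.4907 0.0092 0.21  ]
block 236 [492.4  10.8] [59.1 59.5] 13.0 z 0.073 mean [0.4922 0.0105 0.0726]
housing 3763 [ 503.4 -240.6] [162.9 261.5] 77.5 z 0.0879 mean [ 0.5031 -0.2398  0.0879]
panel 1361 [ 504.7 -242. ] [110.8 229.4] 77.3 z 0.091 mean [ 0.5025 -0.2409  0.0918]
bar 127 [ 502.  -240.7] [14.  86.2] 77.1 z 0.1291 mean [ 0.5024 -0.2406  0.1285]
nearwing 45 [ 431.4 -221.6] [18.9 20.6] 0.8 z 0.0983 mean [ 0.4309 -0.2219  0.0986]
farwing 45 [ 576.5 -260.9] [22.6 19.9] 0.7 z 0.0977 mean [ 0.5748 -0.2599  0.0975]
nearhead 76 [ 405.3 -239.1] [28.5 73. ] 1.6 z 0.1059 mean [ 0.4055 -0.2198  0.1066]
farhead 85 [ 583.7 -263.3] [64.9 33.1] 5.5 z 0.1059 mean [ 0.5999 -0.2634  0.106 ]
```

View pics/crop1.png

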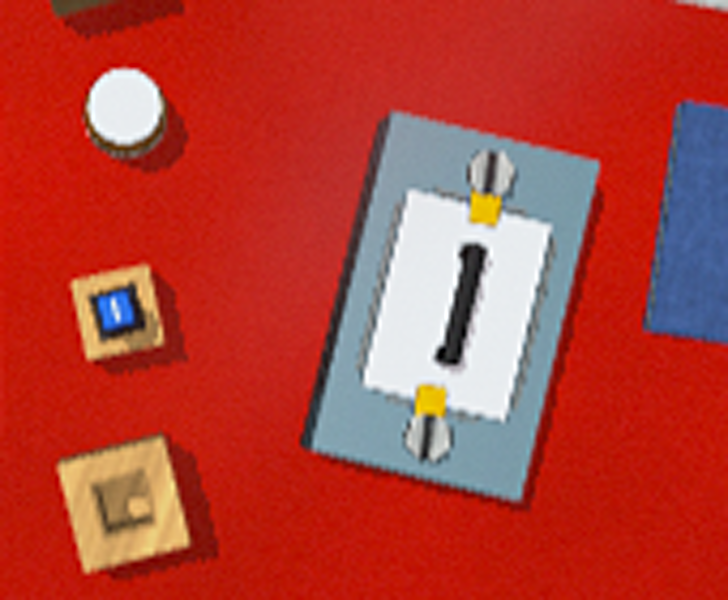

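The screwdriver stands in the small block at about (0.492, 0.010). The housing is at (0.503, -0.240), yaw -12.7°. I'm moving above the screwdriver.

Call:
move_arm(
  deltas=[
    [[0.035, 0.0315, -0.003, 0, 1], [0.035, 0.0315, -0.003, 0, 1], [0.035, 0.0315, -0.003, 0, 1], [0.035, 0.0315, -0.003, 0, 1], [0.035, 0.0315, -0.003, 0, 1]],
  ],
)

```text
time: 1.5
tool_pos: [0.3256, 0.3457, 0.2467]
eef_rot: [0.982, -0.187, 0.0, -0.0]
ft_force: [0.9, -0.2, 0.5]
grip_width: 1.002
grasp_force: 0.0
```

Call:
move_arm(
  deltas=[
    [[0.035, 0.0315, -0.003, 0, 1], [0.035, 0.0315, -0.003, 0, 1], [0.035, 0.0315, -0.003, 0, 1], [0.035, 0.0315, -0.003, 0, 1], [0.035, 0.0315, -0.003, 0, 1]],
  ],
)

```text
time: 2.0
tool_pos: [0.4305, 0.1348, 0.2619]
eef_rot: [0.982, -0.187, 0.0, -0.0]
ft_force: [1.5, 0.0, -0.8]
grip_width: 0.997
grasp_force: 0.0
```

Call:
move_arm(
  deltas=[
    [[0.035, 0.0315, -0.003, 0, 1], [0.035, 0.0315, -0.003, 0, 1], [0.03, 0.03, -0.003, 0, 1], [0, 0, 0, 0, 1]],
  ],
)

```text
time: 2.4
tool_pos: [0.49, 0.0093, 0.2704]
eef_rot: [0.982, -0.19, 0.0, 0.001]
ft_force: [-0.0, 0.5, -0.1]
grip_width: 1.0
grasp_force: 0.0
```

```bash
cat >> h.py <<'E'
from scipy.spatial.transform import Rotation as R
def pose():
    s=r.sense(); M=R.from_quat(s['eef_rot']).as_matrix(); return s,M,np.degrees(np.arctan2(M[1,0],M[0,0]))
def plan(x,y,z,yaw=None):
    s,M,w=pose(); d=M.T@(np.array([x,y,z])-s['tool_pos']); print('now',s['tool_pos'].round(4),'yaw',w.round(2),'tool delta mm',(d*1000).round(1),'turn', None if yaw is None else round(-(yaw-w),2),'tilt',M[:,2].round(4))
E
python3 - <<'E'
from h import *
s,M,w=pose(); print(s['time'],s['tool_pos'],w,s['q'].round(3),s['ft_force'])
m=camera_model('wrist'); im,d=capture('wrist'); np.savez('w1.npz',im=im,d=d); C=cloud('wrist',d,m)
print(np.array(m['cam_to_world']).round(3).tolist(),m['fx'])
print(spot_in('screwdriver_grip','wrist')[:3],spot_in('stand_mouth','wrist')[:3])
cv2.imwrite('pics/w1.png',cv2.resize(im[...,::-1],(800,600)))
E
```

```text
2.4 [0.49000273 0.00934423 0.27042161] -21.878519141195632 [ 4.320e-01 -2.450e-01 -1.090e-01  1.000e-03 -1.708e+00  7.570e-01] [-0.04356524  0.54765992 -0.07228121]
[[-0.373, -0.887, -0.27, 0.559], [-0.928, 0.357, 0.108, -0.019], [0.0, 0.291, -0.957, 0.413], [0.0, 0.0, 0.0, 1.0]] 320.9972159706339
[{'at': [0.4994, 0.4297], 'conf': 0.85}] [{'at': [0.4828, 0.3695], 'conf': 0.94}, {'at': [0.5914, 0.6805], 'conf': 0.89}]
```

View pics/w1.png

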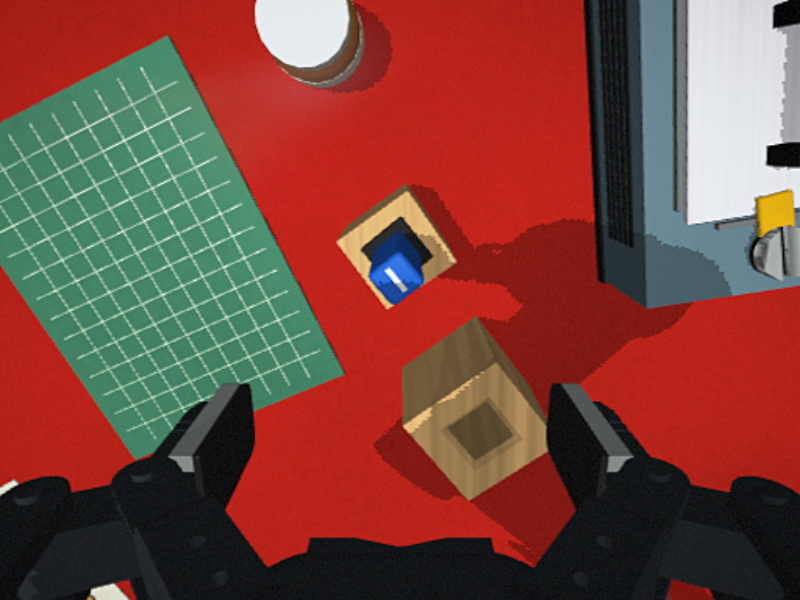

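The wrist view shows the blue handle at (396,275) with a white mark on top. The larger look-alike block is nearer the gripper at (480,430), and the small block is at (396,245). Next I measure the handle pose and the mark's direction.

```bash
cat > m2.py <<'E'
from h import *
import sys
D=np.load('w1.npz'); im,d=D['im'],D['d']; m=camera_model('wrist'); C=cloud('wrist',d,m)
hsv=cv2.cvtColor(im,cv2.COLOR_RGB2HSV); H,S,V=[hsv[...,i].astype(int) for i in range(3)]; x,y,z=C[...,0],C[...,1],C[...,2]
def rect(n,k):
    P=C[k]; (c,wh,a)=cv2.minAreaRect((P[:,:2]*1000).astype(np.float32)); print(n,len(P),np.round(c,1),np.round(wh,1),round(a,1),'z',np.median(P[:,2]).round(4),P[:,:2].mean(0).round(4))
near=(abs(x-.49)<.05)&(abs(y-.01)<.05)
t=near&(z>.142)&(z<.152)
rect('top',t); w=t&(S<120)&(V>150); rect('mark',w)
P=C[w][:,:2]; P=P-P.mean(0); v=np.linalg.svd(P)[2][0]; print('mark yaw',np.degrees(np.arctan2(v[1],v[0])))
rect('block',near&(z>.068)&(z<.0755))
rect('guard',near&(z>.072)&(z<.08)&(V<60))
b=(z>.085)&(z<.1)&(y<-.1)
plan(.492,.0105,.093,-80)
E
python3 m2.py
```

```text
top 732 [492.7  14.7] [24.3 24.2] 17.1 z 0.1459 [0.4936 0.0144]
mark 91 [491.9  19.6] [20.7 14.1] 16.3 z 0.1465 [0.4927 0.0164]
mark yaw -136.53975686743658
block 1614 [492.6  15. ] [60.4 60.2] 13.7 z 0.0723 [0.5004 0.0118]
guard 360 [493.1  14.4] [35.3 34.8] 17.9 z 0.0762 [0.5005 0.0101]
now [0.489  0.0135 0.2702] yaw -21.57 tool delta mm [  4.    1.6 177.2] turn 58.43 tilt [-2.e-04  1.e-04 -1.e+00]
```

Handle axes are at yaw 17.3° and the centre is near (0.4935, 0.0105). I'll grip at yaw -72.7° to leave wrist range for the anticlockwise turns.

Call:
move_arm(
  deltas=[
    [[0.005, 0.001, 0, 8.5, 1], [0, 0, 0, 8.5, 1], [0, 0, 0, 8.5, 1], [0, 0, 0, 8.5, 1], [0, 0, 0, 8.5, 1]],
  ],
)

```text
time: 3.05
tool_pos: [0.493, 0.0123, 0.2704]
eef_rot: [0.847, -0.532, 0.0, -0.0]
ft_force: [0.3, 1.1, -0.4]
grip_width: 1.0
grasp_force: 0.0
```

Call:
move_arm(
  deltas=[
    [[0, 0, 0, 8.5, 1], [0, 0, 0.03, 0, 1], [0, 0, 0, 0, 1], [0, 0, 0, 0, 1]],
  ],
)

```text
time: 3.45
tool_pos: [0.4929, 0.0114, 0.2406]
eef_rot: [0.807, -0.591, 0.0, 0.0]
ft_force: [-0.3, 0.2, 0.4]
grip_width: 1.0
grasp_force: 0.0
```

Run:
```python
from h import *
m=camera_model('wrist'); im,d=capture('wrist'); C=cloud('wrist',d,m); x,y,z=C[...,0],C[...,1],C[...,2]
near=(abs(x-.49)<.05)&(abs(y-.01)<.05)
for n,k in (('top',near&(z>.142)&(z<.152)),('block',near&(z>.068)&(z<.0755))):
    P=C[k]; print(n,len(P),cv2.minAreaRect((P[:,:2]*1000).astype(np.float32)))
print(r.sense()['q'].round(3)); plan(.4935,.0105,.092,-72.7)
```

```text
top 891 ((494.3294372558594, 10.087173461914062), (23.4141788482666, 24.547958374023438), 18.1612548828125)
block 2028 ((494.1489562988281, 10.14755630493164), (60.1650390625, 60.02743911743164), 13.433263778686523)
[ 4.330e-01 -2.450e-01 -1.610e-01  1.000e-03 -1.654e+00 -1.260e-01]
now [0.4934 0.0112 0.2415] yaw -72.43 tool delta mm [  0.6   0.2 149.5] turn 0.27 tilt [ 1.1e-03 -4.0e-04 -1.0e+00]
```

Consistent within 1 mm. I'm descending and gripping.

Call:
move_arm(
  deltas=[
    [[0.001, 0.001, 0.04, 0, 1], [0, 0, 0.04, 0, 1], [0, 0, 0.04, 0, 1], [0, 0, 0.02, 0, 1], [0, 0, 0.009, 0, 1]],
  ],
)

```text
time: 4.0
tool_pos: [0.4922, 0.0095, 0.0903]
eef_rot: [0.806, -0.591, -0.0, 0.001]
ft_force: [-0.5, -0.4, 0.8]
grip_width: 1.0
grasp_force: 0.0
```

Call:
move_arm(
  deltas=[
    [[0, 0, 0, 0, 0], [0, 0, 0, 0, 0], [0, 0, 0, 0, 0], [0, 0, 0, 0, 0], [0, 0, 0, 0, 0]],
  ],
  grip_force=80,
)

```text
time: 4.5
tool_pos: [0.4934, 0.0096, 0.0927]
eef_rot: [0.806, -0.591, 0.001, -0.001]
ft_force: [-0.2, 1.9, 3.4]
grip_width: 0.274
grasp_force: 78.7
```

Call:
move_arm(
  deltas=[
    [[0, 0, 0, 0, 0], [0, 0, 0, 0, 0], [0, 0, 0, 0, 0], [0, 0, 0, 0, 0]],
  ],
)

```text
time: 4.9
tool_pos: [0.4935, 0.0096, 0.0927]
eef_rot: [0.806, -0.591, 0.001, -0.001]
ft_force: [0.5, 0.7, 5.7]
grip_width: 0.275
grasp_force: 79.0
```

Call:
move_arm(
  deltas=[
    [[0, 0, -0.02, 0, 0], [0, 0, -0.04, 0, 0], [0, 0, -0.04, 0, 0], [0, 0, -0.04, 0, 0], [0, 0, -0.02, 0, 0]],
  ],
)

```text
time: 5.4
tool_pos: [0.4931, 0.0093, 0.2547]
eef_rot: [0.806, -0.592, 0.001, -0.001]
ft_force: [0.2, 0.1, -2.6]
grip_width: 0.272
grasp_force: 79.7
```

Run:
```python
from h import *
s,M,w=pose(); print(s['tool_pos'],w,s['grip_width'],s['q'].round(3))
m=camera_model('wrist'); im,d=capture('wrist'); np.savez('w2.npz',im=im,d=d)
a,e=capture('side'); m=camera_model('side'); Cw=np.array(m['cam_to_world'])
p=np.linalg.inv(Cw)@[.4935,.0096,.19,1]; u,v=int(p[0]/p[2]*m['fx']+m['cx']),int(p[1]/p[2]*m['fy']+m['cy']); print(u,v)
A=cv2.resize(a[v-40:v+40,u-26:u+27],(398,600)); B=cv2.resize(im,(402,302)); o=np.zeros((600,800,3),np.uint8); o[:,:398]=A; o[:302,398:]=B
cv2.imwrite('pics/l.png',o[...,::-1])
```

```text
[0.49314791 0.00928039 0.25470995] -72.54323711268613 0.27240603363682087 [ 4.290e-01 -2.450e-01 -1.370e-01  1.000e-03 -1.676e+00 -1.240e-01]
237 170
```

View pics/l.png

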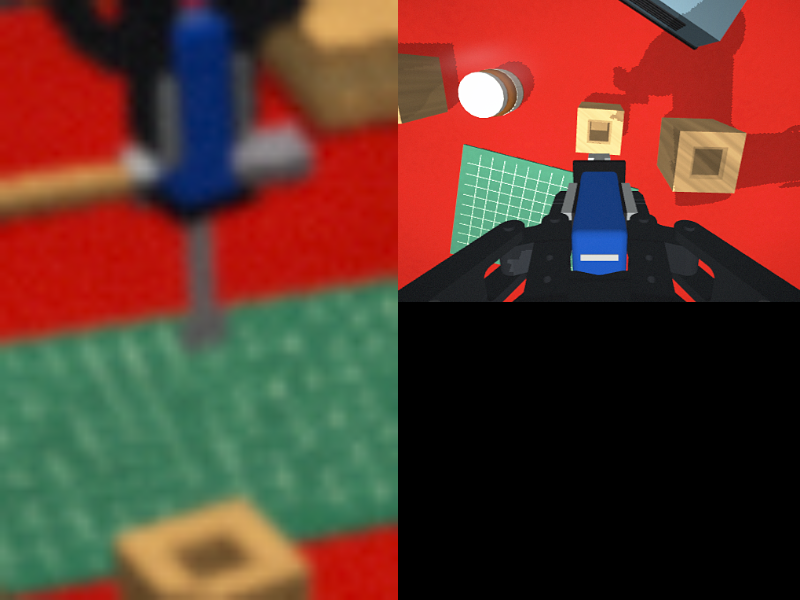

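The side crop shows the blade wide along world x, and the wrist view shows it parallel to the white mark. So the blade lies along the mark, at tool yaw + 90°. Moving above the near fastener.

Call:
move_arm(
  deltas=[
    [[0.032, 0.0255, 0, 0, 0], [0.032, 0.0255, 0, 0, 0], [0.032, 0.0255, 0, 0, 0], [0.032, 0.0255, 0, 0, 0], [0.032, 0.0255, 0, 0, 0]],
  ],
)

```text
time: 6.0
tool_pos: [0.4177, -0.1825, 0.2495]
eef_rot: [0.806, -0.591, -0.001, 0.0]
ft_force: [0.5, 0.0, -1.5]
grip_width: 0.27
grasp_force: 79.7
```

Call:
move_arm(
  deltas=[
    [[0.031, 0.025, 0, 0, 0], [0, 0, 0, 8.2, 0], [0, 0, 0, 8.2, 0], [0, 0, 0, 8.0, 0], [0, 0, 0, 0, 0]],
  ],
)

```text
time: 6.5
tool_pos: [0.404, -0.2184, 0.2495]
eef_rot: [-0.662, 0.749, 0.001, -0.001]
ft_force: [-0.1, 0.5, -1.3]
grip_width: 0.268
grasp_force: 79.8
```

Run:
```python
from h import *
plan(.4055,-.219,.2547)
print(r.sense()['q'].round(3))
m=camera_model('wrist'); im,d=capture('wrist'); C=cloud('wrist',d,m)
np.savez('w3.npz',im=im,d=d,C=C)
plan(.4055,-.219,.2547)
x,y,z=C[...,0],C[...,1],C[...,2]
for n in ('cam_near_slot','panel_handle','cam_far_slot'):
  for o in spot_in(n,'wrist')[:2]:
    u,v=int(o['at'][0]*512),int(o['at'][1]*384); print(n,o['conf'],u,v,C[v,u].round(4))
cv2.imwrite('pics/w3.png',cv2.resize(im[...,::-1],(800,600)))
```

```text
now [ 0.404  -0.2184  0.2495] yaw -97.02 tool delta mm [ 0.4 -1.6 -5.2] turn None tilt [-2.8e-03  9.0e-04 -1.0e+00]
[-5.400e-02 -3.350e-01 -2.170e-01 -1.000e-03 -1.691e+00 -6.900e-02]
now [ 0.4041 -0.2183  0.2498] yaw -96.76 tool delta mm [ 0.5 -1.5 -5. ] turn None tilt [-2.4e-03  8.0e-04 -1.0e+00]
panel_handle 0.76 147 155 [ 0.5051 -0.2477  0.0901]
panel_handle 0.22 117 342 [0.6181 0.0022 0.0421]
cam_far_slot 0.78 39 155 [ 0.6008 -0.2614  0.099 ]
```

View pics/w3.png

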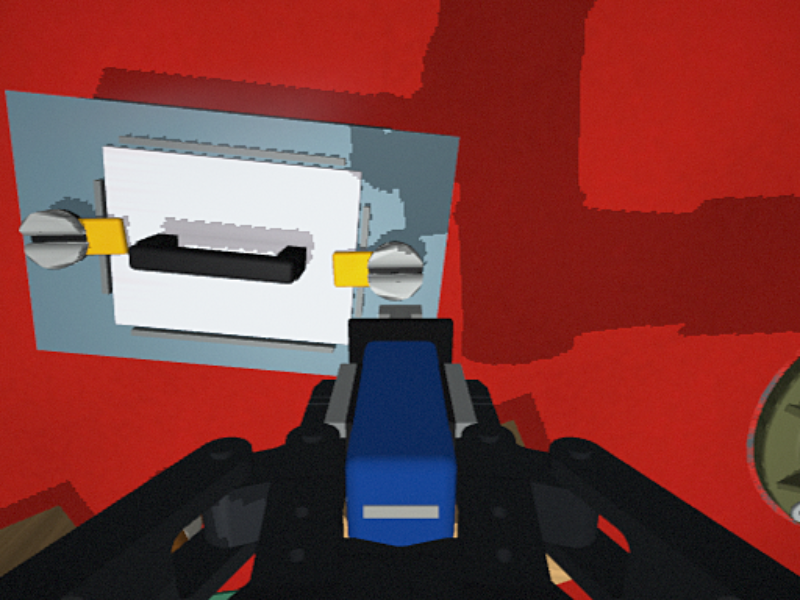

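The near head is at (397,271) with its slot horizontal, and the far head is at (55,240). The blade is at (400,312), parallel to the slot. Measuring both heads, both slots and the blade tip from this picture.

```bash
cat > m3.py <<'E'
from h import *
D=np.load('w3.npz'); im,d,C=D['im'],D['d'],D['C']; x,y,z=C[...,0],C[...,1],C[...,2]
hsv=cv2.cvtColor(im,cv2.COLOR_RGB2HSV); H,S,V=[hsv[...,i].astype(int) for i in range(3)]
for n,c in (('near',(.4055,-.219)),('far',(.6005,-.2625))):
    rr=np.hypot(x-c[0],y-c[1]); k=(rr<.024)&(abs(z-.106)<.003)&(S<80); k[190:]=False
    ce,ra=cv2.minEnclosingCircle((C[k][:,:2]*1000).astype(np.float32)); print(n,k.sum(),np.round(ce,1),round(ra,1),np.median(z[k]).round(4))
    s=(np.hypot(x-ce[0]/1000,y-ce[1]/1000)<.014)&(z<.1025)&(z>.085)&(S<90); s[190:]=False
    P=C[s][:,:2]; q=P-P.mean(0); v=np.linalg.svd(q,full_matrices=False)[2][0]; print(' slot',s.sum(),P.mean(0).round(4),np.degrees(np.arctan(v[1]/v[0])).round(1))
    w=(H>20)&(H<35)&(S>150)&(np.hypot(x-c[0],y-c[1])<.05); P=C[w][:,:2]*1000; print(' wing',w.sum(),cv2.minAreaRect(P.astype(np.float32)),P.mean(0).round(1), C[w][:,2].mean().round(3))
b=C[196:204,240:272]; print(b[::3,::3].round(3).tolist()[1])
q=(z>.135)&(z<.175)&(np.hypot(x-.405,y+.22)<.05)&(S<60); print('tip',q.sum(),C[q].mean(0).round(4),C[q].min(0).round(4),C[q].max(0).round(4))
P=C[q][:,:2]; print(cv2.minAreaRect((P*1000).astype(np.float32)))
k=(abs(z-.0845)<.004)&(y<-.12)&(y>-.4); k[200:]=False; P=C[k]; print('housing',cv2.minAreaRect((P[:,:2]*1000).astype(np.float32)),np.median(P[:,2]))
E
python3 m3.py
```

```text
near 787 [ 407.3 -220.5] 17.1 0.1063
 slot 171 [ 0.4074 -0.2193] -5.5
 wing 493 ((418.208984375, -222.1750946044922), (20.626182556152344, 51.94111251831055), 83.04342651367188) [ 432.4 -224.5] 0.105
far 923 [ 602.4 -264. ] 17.7 0.1063
 slot 167 [ 0.6025 -0.2636] -4.5
 wing 565 ((576.8411865234375, -261.8748779296875), (21.06749725341797, 24.774837493896484), 85.3944091796875) [ 575.2 -262. ] 0.097
[[0.424, -0.191, 0.084], [0.413, -0.22, 0.174], [0.411, -0.22, 0.174], [0.409, -0.22, 0.175], [0.407, -0.223, 0.183], [0.404, -0.223, 0.186], [0.402, -0.222, 0.183], [0.4, -0.221, 0.18], [0.398, -0.218, 0.174], [0.396, -0.218, 0.174], [0.394, -0.188, 0.086]]
tip 105 [ 0.4046 -0.2194  0.169 ] [ 0.3947 -0.221   0.1635] [ 0.4144 -0.2176  0.1748]
((404.5794982910156, -219.4176025390625), (1.152931809425354, 19.86941909790039), 82.57694244384766)
housing ((502.6343078613281, -255.58099365234375), (133.04783630371094, 261.5190124511719), 77.36731719970703) 0.08555465853190916
```

Call:
move_arm(
  deltas=[
    [[0.0015, -0.003, 0.02, 0, 0], [0, 0, 0.015, 0, 0], [0, 0, 0, 0, 0]],
  ],
)

```text
time: 7.0
tool_pos: [0.4063, -0.2198, 0.2133]
eef_rot: [-0.664, 0.748, 0.002, -0.001]
ft_force: [-0.2, 0.3, -1.0]
grip_width: 0.271
grasp_force: 79.8
```

Run:
```python
from h import *
plan(.4067,-.2203,.1845,-96)
m=camera_model('wrist'); im,d=capture('wrist'); C=cloud('wrist',d,m); x,y,z=C[...,0],C[...,1],C[...,2]
hsv=cv2.cvtColor(im,cv2.COLOR_RGB2HSV); S=hsv[...,1]
q=(z>.122)&(z<.145)&(np.hypot(x-.407,y+.22)<.03)&(S<60); P=C[q]; print('tip',q.sum(),P.mean(0).round(4),P.min(0).round(4),P.max(0).round(4),cv2.minAreaRect((P[:,:2]*1000).astype(np.float32)))
k=(np.hypot(x-.4073,y+.2203)<.022)&(abs(z-.106)<.0025)&(S<80); print(cv2.minEnclosingCircle((C[k][:,:2]*1000).astype(np.float32)),k.sum())
cv2.imwrite('pics/w4.png',cv2.resize(im[110:260,180:330,::-1],(600,600)))
```

```text
now [ 0.4063 -0.2198  0.2133] yaw -96.86 tool delta mm [ 0.5 -0.6 28.8] turn -0.86 tilt [-0.0047  0.0015 -1.    ]
tip 183 [ 0.4067 -0.2209  0.137 ] [ 0.3968 -0.2246  0.1274] [ 0.4166 -0.2177  0.145 ] ((406.63433837890625, -221.75119018554688), (5.742054462432861, 19.87491226196289), 82.5846939086914)
((407.4482727050781, -220.55026245117188), 17.123584747314453) 715
```

View pics/w4.png

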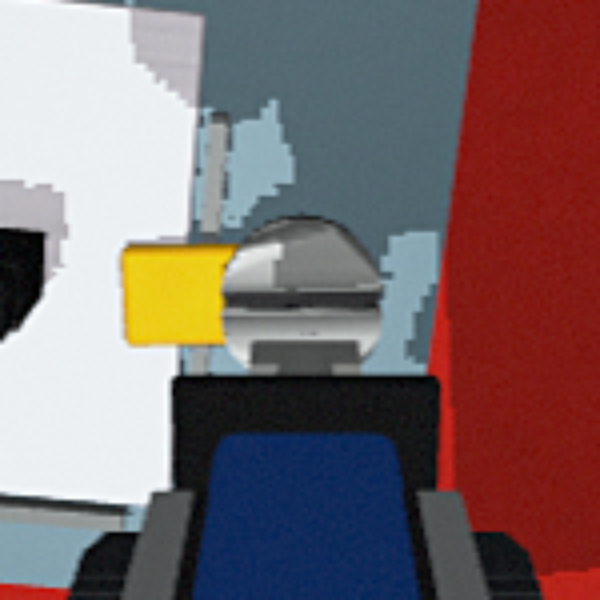

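The blade is parallel to the slot and centred within 1 mm. Inserting.

Call:
move_arm(
  deltas=[
    [[0.0005, -0.0005, 0.01, -0.5, 0], [0, 0, 0.01, 0, 0], [0, 0, 0.005, 0, 0], [0, 0, 0.003, 0, 0], [0, 0, 0, 0, 0]],
  ],
)

```text
time: 7.55
tool_pos: [0.4076, -0.221, 0.188]
eef_rot: [-0.666, 0.746, 0.0, -0.0]
ft_force: [0.0, 0.1, -1.3]
grip_width: 0.271
grasp_force: 79.8
```

Call:
move_arm(
  deltas=[
    [[0, 0, 0.002, 0, 0], [0, 0, 0, 0, 0]],
  ],
)

```text
time: 7.75
tool_pos: [0.4078, -0.221, 0.1864]
eef_rot: [-0.666, 0.746, -0.0, 0.0]
ft_force: [1.4, -0.1, -2.1]
grip_width: 0.271
grasp_force: 79.8
```

Call:
move_arm(
  deltas=[
    [[0, 0, 0, -8, 0], [0, 0, 0, -8, 0], [0, 0, 0, -8, 0]],
  ],
)

```text
time: 8.05
tool_pos: [0.408, -0.2209, 0.1865]
eef_rot: [0.808, -0.589, 0.0, -0.0]
ft_force: [0.7, 0.2, -1.3]
grip_width: 0.27
grasp_force: 79.6
```

Run:
```python
from h import *
plan(.407,-.2208,.185,-72)
s=r.sense(); print(s['ft_force'],s['moment'],s['q'].round(3))
```

```text
now [ 0.408  -0.2209  0.1865] yaw -72.11 tool delta mm [-0.4  0.9  1.5] turn -0.11 tilt [ 6.e-04  1.e-04 -1.e+00]
[ 0.66844759  0.20616675 -1.31753925] [ 0.2617017  -0.21799678 -0.0932429 ] [-0.059 -0.335 -0.331 -0.    -1.573  0.371]
```

The moment about z is -0.09 N m, so the blade is engaged. Continuing the turn.

Call:
move_arm(
  deltas=[
    [[0, 0, 0, -8, 0], [0, 0, 0, -8, 0], [0, 0, 0, -8, 0], [0, 0, 0, -8, 0], [0, 0, 0, -8, 0]],
  ],
)

```text
time: 8.55
tool_pos: [0.4081, -0.2203, 0.1865]
eef_rot: [0.961, -0.276, 0.0, -0.001]
ft_force: [0.4, 3.7, -1.2]
grip_width: 0.272
grasp_force: 79.8
```

Call:
move_arm(
  deltas=[
    [[0, 0, 0, -8, 0], [0, 0, 0, -8, 0], [0, 0, 0, -6, 0], [0, 0, 0, 0, 0]],
  ],
)

```text
time: 8.95
tool_pos: [0.4079, -0.2202, 0.1864]
eef_rot: [0.996, -0.09, 0.0, -0.001]
ft_force: [-0.6, 3.1, -0.9]
grip_width: 0.266
grasp_force: 80.0
```

Run:
```python
from h import *
plan(.407,-.2208,.185,-10)
s=r.sense(); print(s['ft_force'],s['moment'],s['q'].round(3))
im,d=capture('top'); C=cloud('top',d); hsv=cv2.cvtColor(im,cv2.COLOR_RGB2HSV); H,S,V=[hsv[...,i].astype(int) for i in range(3)]
k=(H>20)&(H<35)&(S>150)&(np.hypot(C[...,0]-.407,C[...,1]+.22)<.05); print(k.sum(),C[k].mean(0))
```

```text
now [ 0.4079 -0.2202  0.1864] yaw -10.36 tool delta mm [-0.7  0.7  1.4] turn -0.36 tilt [ 2.0e-04  1.4e-03 -1.0e+00]
[-0.55960884  3.09517638 -0.94431064] [ 1.61993891  0.41809477 -0.06071704] [-5.800e-02 -3.350e-01 -3.310e-01 -1.000e-03 -1.574e+00  1.449e+00]
0 [nan nan nan]<stdin>:5: RuntimeWarning: Mean of empty slice.
  ret = um.true_divide(
```

Call:
move_arm(
  deltas=[
    [[0, 0, 0, -4, 0], [0, 0, 0, 0, 0]],
  ],
)

```text
time: 9.2
tool_pos: [0.4077, -0.2206, 0.1863]
eef_rot: [0.998, -0.057, -0.0, -0.0]
ft_force: [-1.2, 3.1, -0.3]
grip_width: 0.274
grasp_force: 79.9
```

Run:
```python
from h import *
plan(.407,-.2208,.185,-10)
s=r.sense(); print(s['ft_force'],s['moment'])
```

```text
now [ 0.4077 -0.2206  0.1863] yaw -6.52 tool delta mm [-0.7  0.2  1.3] turn 3.48 tilt [-2.e-04  6.e-04 -1.e+00]
[-1.16535509  3.12260668 -0.30251512] [ 1.79243791  0.42815126 -0.09031915]
```

Call:
move_arm(
  deltas=[
    [[0, 0, 0, 3, 0], [0, 0, -0.01, 0, 0], [0, 0, -0.03, 0, 0], [0, 0, -0.03, 0, 0], [0, 0, 0, 8.5, 0]],
  ],
)

```text
time: 9.7
tool_pos: [0.409, -0.2225, 0.2624]
eef_rot: [0.987, -0.158, 0.004, 0.001]
ft_force: [0.1, -0.5, -1.2]
grip_width: 0.272
grasp_force: 79.9
```

Call:
move_arm(
  deltas=[
    [[0, 0, 0, 8.5, 0], [0, 0, 0, 8.5, 0], [0, 0, 0, 8.5, 0], [0, 0, 0, 8.5, 0], [0, 0, 0, 8.5, 0]],
  ],
)

```text
time: 10.2
tool_pos: [0.4079, -0.2216, 0.2575]
eef_rot: [0.862, -0.507, 0.001, 0.0]
ft_force: [0.3, 0.2, -1.3]
grip_width: 0.268
grasp_force: 79.8
```

Call:
move_arm(
  deltas=[
    [[0, 0, 0, 8.5, 0], [0, 0, 0, 8.5, 0], [0, 0, 0, 8.5, 0], [0, 0, 0, 8.5, 0], [0, 0, 0, 0, 0]],
  ],
)

```text
time: 10.7
tool_pos: [0.4079, -0.2215, 0.2573]
eef_rot: [-0.678, 0.735, -0.001, -0.0]
ft_force: [0.2, -0.3, -2.4]
grip_width: 0.273
grasp_force: 79.8
```

```bash
cat > m4.py <<'E'
from h import *
import sys
def look(c,tag):
    m=camera_model('wrist'); im,d=capture('wrist'); C=cloud('wrist',d,m); np.savez(tag+'.npz',im=im,d=d,C=C); x,y,z=C[...,0],C[...,1],C[...,2]
    hsv=cv2.cvtColor(im,cv2.COLOR_RGB2HSV); H,S,V=[hsv[...,i].astype(int) for i in range(3)]
    rr=np.hypot(x-c[0],y-c[1]); k=(rr<.022)&(abs(z-.106)<.003)&(S<80)
    ce,ra=cv2.minEnclosingCircle((C[k][:,:2]*1000).astype(np.float32)); print('head',k.sum(),np.round(ce,1),round(ra,1))
    s=(np.hypot(x-ce[0]/1000,y-ce[1]/1000)<.014)&(z<.1025)&(z>.085)&(S<90)
    P=C[s][:,:2]; q=P-P.mean(0); v=np.linalg.svd(q,full_matrices=False)[2][0]; print('slot',s.sum(),P.mean(0).round(4),np.degrees(np.arctan2(v[1],v[0])).round(1))
    w=(H>20)&(H<35)&(S>150)&(rr<.05)&(z>.09); P=C[w][:,:2]; 
    if w.any(): print('wing',w.sum(),P.mean(0).round(4),'dir',np.degrees(np.arctan2(*(P.mean(0)-np.array(ce)/1000)[::-1])).round(1))
    t=r.sense()['tool_pos']; q=(z>t[2]-.088)&(z<t[2]-.072)&(np.hypot(x-t[0],y-t[1])<.03)&(S<60); P=C[q]
    if q.any(): print('tip',q.sum(),P.mean(0).round(4),P[:,2].min(),cv2.minAreaRect((P[:,:2]*1000).astype(np.float32)))
E
python3 - <<'E'
from m4 import *
plan(.6028,-.2641,.2565,-95); print(r.sense()['q'].round(3))
look((.4074,-.2203),'w5')
E
```

```text
now [ 0.4079 -0.2215  0.2573] yaw -94.58 tool delta mm [  26.9 -197.7    1.1] turn 0.42 tilt [ 0.001  -0.0014 -1.    ]
[-5.900e-02 -3.230e-01 -1.940e-01  1.000e-03 -1.698e+00 -2.000e-02]
head 766 [ 407.5 -220.6] 17.0
slot 164 [ 0.4072 -0.2209] 74.4
wing 118 [ 0.4141 -0.2077] dir 62.9
tip 97 [ 0.408  -0.2226  0.1791] 0.17176999851677968 ((408.4012145996094, -223.3523712158203), (4.903388023376465, 19.105981826782227), 88.81499481201172)
```

The near fastener's slot is now at about 75° (joint about 1.53 rad). On to the far one.

Call:
move_arm(
  deltas=[
    [[0.0054, -0.0396, 0, 0, 0], [0.0054, -0.0396, 0, 0, 0], [0.0054, -0.0396, 0, 0, 0], [0.0054, -0.0396, 0, 0, 0], [0.0054, -0.0396, 0, 0, 0]],
  ],
)

```text
time: 11.25
tool_pos: [0.6047, -0.2639, 0.2565]
eef_rot: [-0.681, 0.733, -0.0, -0.0]
ft_force: [0.1, 0.2, -0.8]
grip_width: 0.273
grasp_force: 79.9
```

Call:
move_arm(
  deltas=[
    [[0, 0, 0.03, 0, 0], [0, 0, 0, 0, 0], [0, 0, 0, 0, 0]],
  ],
)

```text
time: 11.55
tool_pos: [0.6025, -0.2635, 0.2264]
eef_rot: [-0.68, 0.733, 0.0, -0.001]
ft_force: [-0.8, -0.1, -1.1]
grip_width: 0.272
grasp_force: 79.9
```

Run:
```python
from m4 import *
look((.6025,-.2638),'w6'); plan(.6028,-.2641,.185,-95); print(r.sense()['q'].round(3))
```

```text
head 815 [ 602.8 -264.1] 17.2
slot 186 [ 0.6031 -0.263 ] 173.9
wing 567 [ 0.5764 -0.2626] dir 176.7
tip 170 [ 0.6033 -0.2646  0.1495] 0.14077569455679456 ((603.1322631835938, -265.5167541503906), (5.820640563964844, 19.83563804626465), 85.73481750488281)
now [ 0.6027 -0.2637  0.2284] yaw -94.36 tool delta mm [ 0.3 -0.  43.4] turn 0.64 tilt [ 0.0015 -0.0017 -1.    ]
[-1.080e-01  1.920e-01  2.440e-01  1.000e-03 -1.621e+00  3.200e-02]
```

Call:
move_arm(
  deltas=[
    [[0, 0, 0.015, 0.5, 0], [0, 0, 0.012, 0, 0], [0, 0, 0.008, 0, 0], [0, 0, 0.005, 0, 0], [0, 0, 0.002, 0, 0]],
  ],
)

```text
time: 12.1
tool_pos: [0.6027, -0.2635, 0.1839]
eef_rot: [-0.676, 0.737, -0.0, -0.001]
ft_force: [-0.4, -1.7, -1.9]
grip_width: 0.269
grasp_force: 80.2
```

Call:
move_arm(
  deltas=[
    [[0, 0, 0, 0, 0], [0, 0, 0, -8, 0], [0, 0, 0, -8, 0], [0, 0, 0, -8, 0]],
  ],
)

```text
time: 12.5
tool_pos: [0.6031, -0.2638, 0.1845]
eef_rot: [0.816, -0.578, 0.0, 0.0]
ft_force: [1.2, -2.1, -3.2]
grip_width: 0.272
grasp_force: 79.7
```

Run:
```python
from h import *
plan(.6027,-.2641,.185,-72)
s=r.sense(); print(s['ft_force'],s['moment'])
```

```text
now [ 0.6031 -0.2638  0.1845] yaw -70.64 tool delta mm [ 0.1  0.5 -0.5] turn 1.36 tilt [ 1.e-04 -9.e-04 -1.e+00]
[ 1.16856986 -2.10923328 -3.2061793 ] [-1.19079004 -0.06540129 -0.06705612]
```

Engaged. Finishing the turn to yaw about -6.5°.

Call:
move_arm(
  deltas=[
    [[0, 0, 0, -8, 0], [0, 0, 0, -8, 0], [0, 0, 0, -8, 0], [0, 0, 0, -8, 0], [0, 0, 0, -8, 0]],
  ],
)

```text
time: 13.0
tool_pos: [0.6032, -0.2633, 0.1844]
eef_rot: [0.965, -0.264, 0.0, 0.0]
ft_force: [-0.7, -1.9, -2.0]
grip_width: 0.274
grasp_force: 79.8
```

Call:
move_arm(
  deltas=[
    [[0, 0, 0, -8, 0], [0, 0, 0, -8, 0], [0, 0, 0, -8, 0], [0, 0, 0, 0, 0]],
  ],
)

```text
time: 13.4
tool_pos: [0.6031, -0.2629, 0.1844]
eef_rot: [0.998, -0.06, -0.0, -0.0]
ft_force: [-0.2, 0.7, -2.6]
grip_width: 0.271
grasp_force: 79.9
```

Call:
move_arm(
  deltas=[
    [[0, 0, 0, 3, 0], [0, 0, -0.01, 0, 0], [0, 0, -0.03, 0, 0], [0, 0, -0.03, 0, 0], [0, 0, -0.01, 0, 0]],
  ],
)

```text
time: 13.9
tool_pos: [0.6039, -0.2639, 0.2698]
eef_rot: [0.996, -0.087, 0.003, 0.001]
ft_force: [-0.8, 0.4, -0.9]
grip_width: 0.275
grasp_force: 79.9
```

Run:
```python
from m4 import *
look((.6028,-.264),'w7'); plan(.4935,.0096,.27,-72.5); print(r.sense()['q'].round(3))
```

```text
head 721 [ 602.2 -263.6] 17.2
slot 146 [ 0.6013 -0.2632] 76.0
wing 426 [ 0.5971 -0.2889] dir -101.4
tip 124 [ 0.6055 -0.2642  0.1902] 0.18417918955614723 ((606.1694946289062, -264.29168701171875), (19.838960647583008, 3.7275681495666504), 75.36873626708984)
now [ 0.604  -0.2637  0.2698] yaw -9.99 tool delta mm [-156.2 -250.    -1.6] turn 62.51 tilt [ 0.0069 -0.0023 -1.    ]
[-0.108  0.2    0.329  0.002 -1.692  1.505]
```

Both fasteners are open: the far wing points at -101° and its slot is at 76°. Carrying the screwdriver back to its block. The hole takes any yaw, so I keep this one.

Call:
move_arm(
  deltas=[
    [[-0.0223, -0.0357, 0, 0, 0], [-0.0223, -0.0357, 0, 0, 0], [-0.0223, -0.0357, 0, 0, 0], [-0.0223, -0.0357, 0, 0, 0], [-0.0223, -0.0357, 0, 0, 0]],
  ],
)

```text
time: 14.45
tool_pos: [0.523, -0.0666, 0.2632]
eef_rot: [0.996, -0.087, -0.001, -0.0]
ft_force: [0.8, 1.1, -1.8]
grip_width: 0.271
grasp_force: 79.9
```

Call:
move_arm(
  deltas=[
    [[-0.0223, -0.0357, 0, 0, 0], [-0.0223, -0.0357, 0, 0, 0], [0, 0, 0.03, 0, 0], [0, 0, 0.03, 0, 0], [0, 0, 0, 0, 0]],
  ],
)

```text
time: 14.95
tool_pos: [0.49, 0.0104, 0.199]
eef_rot: [0.996, -0.086, -0.004, 0.001]
ft_force: [-0.4, 0.1, -2.3]
grip_width: 0.267
grasp_force: 79.9
```

```bash
cat > m5.py <<'E'
from h import *
def chk():
    m=camera_model('wrist'); im,d=capture('wrist'); C=cloud('wrist',d,m); x,y,z=C[...,0],C[...,1],C[...,2]; S=cv2.cvtColor(im,cv2.COLOR_RGB2HSV)[...,1]
    k=(abs(z-.072)<.003)&(np.hypot(x-.494,y-.01)<.05); print('block',k.sum(),cv2.minAreaRect((C[k][:,:2]*1000).astype(np.float32)))
    t=r.sense()['tool_pos']; q=(z>t[2]-.088)&(z<t[2]-.07)&(np.hypot(x-t[0],y-t[1])<.03)&(S<60); P=C[q]; print('tip',q.sum(),P.mean(0).round(4),P.max(0).round(4),P.min(0).round(4))
    plan(.4935,.0096,.0927)
    return im
if __name__=='__main__': chk(); print(r.sense()['q'].round(3))
E
python3 m5.py
```

```text
block 3227 ((493.7665100097656, 10.522613525390625), (60.35190963745117, 60.091407775878906), 13.353681564331055)
tip 172 [0.4906 0.0099 0.1234] [0.4944 0.0197 0.1319] [0.4872 0.0005 0.1142]
now [0.4912 0.0097 0.2022] yaw -9.94 tool delta mm [  2.7  -0.5 109.5] turn None tilt [-0.0043 -0.0014 -1.    ]
[ 4.310e-01 -2.510e-01 -2.370e-01 -1.000e-03 -1.589e+00  9.670e-01]
```

Call:
move_arm(
  deltas=[
    [[0.0025, -0.001, 0.015, 0, 0], [0, 0, 0, 0, 0], [0, 0, 0, 0, 0]],
  ],
)

```text
time: 15.3
tool_pos: [0.4953, 0.0102, 0.1897]
eef_rot: [0.996, -0.087, 0.0, 0.0]
ft_force: [0.1, -0.1, -1.5]
grip_width: 0.27
grasp_force: 79.9
```

```bash
python3 m5.py
```

```text
block 2922 ((493.6365966796875, 10.490333557128906), (60.498409271240234, 60.124168395996094), 13.370343208312988)
tip 171 [0.4963 0.0098 0.1126] [0.5    0.0197 0.12  ] [4.932e-01 3.000e-04 1.032e-01]
now [0.4954 0.0102 0.19  ] yaw -9.96 tool delta mm [-1.9  0.9 97.3] turn None tilt [ 8.e-04 -1.e-04 -1.e+00]
[ 0.429 -0.244 -0.254  0.    -1.561  0.968]
```

Call:
move_arm(
  deltas=[
    [[-0.0012, 0, 0.02, 0, 0], [0, 0, 0.02, 0, 0], [0, 0, 0.02, 0, 0], [0, 0, 0.015, 0, 0], [0, 0, 0.01, 0, 0]],
  ],
)

```text
time: 15.85
tool_pos: [0.4938, 0.0105, 0.1036]
eef_rot: [0.996, -0.087, -0.0, 0.0]
ft_force: [0.1, 0.7, -1.5]
grip_width: 0.27
grasp_force: 79.9
```

Call:
move_arm(
  deltas=[
    [[0, 0, 0.006, 0, 0], [0, 0, 0.004, 0, 0], [0, 0, 0, 0, 0]],
  ],
)

```text
time: 16.15
tool_pos: [0.494, 0.0107, 0.0944]
eef_rot: [0.996, -0.087, 0.0, 0.0]
ft_force: [-0.2, 0.1, -1.8]
grip_width: 0.273
grasp_force: 79.9
```

Almost seated. Lower the last 1.5 mm, release and rise.

Call:
move_arm(
  deltas=[
    [[0, 0, 0.0015, 0, 0], [0, 0, 0, 0, 0], [0, 0, 0, 0, 0.6], [0, 0, 0, 0, 1], [0, 0, 0, 0, 1]],
  ],
)

```text
time: 16.65
tool_pos: [0.4942, 0.0107, 0.0933]
eef_rot: [0.996, -0.087, 0.0, -0.0]
ft_force: [1.1, -0.2, -0.1]
grip_width: 0.775
grasp_force: 0.0
```

Call:
move_arm(
  deltas=[
    [[0, 0, 0, 0, 1], [0, 0, 0, 0, 1], [0, 0, 0, 0, 1]],
  ],
)

```text
time: 16.95
tool_pos: [0.4939, 0.0106, 0.0928]
eef_rot: [0.996, -0.087, 0.0, 0.0]
ft_force: [-0.4, -0.6, 0.5]
grip_width: 1.004
grasp_force: 0.0
```

Call:
move_arm(
  deltas=[
    [[0, 0, -0.03, 0, 1], [0, 0, -0.04, 0, 1], [0, 0, -0.04, 0, 1], [0, 0, -0.04, 0, 1], [0, 0, 0, 0, 1]],
  ],
)

```text
time: 17.45
tool_pos: [0.4959, 0.0105, 0.2496]
eef_rot: [0.996, -0.087, 0.005, -0.001]
ft_force: [-0.2, 0.0, 0.4]
grip_width: 1.003
grasp_force: 0.0
```

Run:
```python
from h import *
m=camera_model('wrist'); im,d=capture('wrist'); C=cloud('wrist',d,m); x,y,z=C[...,0],C[...,1],C[...,2]
near=(abs(x-.49)<.05)&(abs(y-.01)<.05)
for n,k in (('top',near&(z>.138)&(z<.16)),('block',near&(z>.068)&(z<.0745)),('guard',near&(z>.0755)&(z<.082))):
    P=C[k]; print(n,len(P),cv2.minAreaRect((P[:,:2]*1000).astype(np.float32)),np.median(P[:,2]))
plan(.5045,-.242,.22,-12.7)
```

```text
top 837 ((494.3783264160156, 10.607891082763672), (22.926828384399414, 23.165124893188477), 79.45191955566406) 0.14612600991537913
block 1785 ((493.601318359375, 10.698955535888672), (60.51003646850586, 60.33564758300781), 13.36093521118164) 0.07244103501977212
guard 410 ((494.2041320800781, 10.638897895812988), (35.36941146850586, 35.243160247802734), 79.58648681640625) 0.07651734048476824
now [0.495  0.0108 0.2461] yaw -9.94 tool delta mm [ 52.8 247.5  25.8] turn 2.76 tilt [ 0.0056  0.0016 -1.    ]
```

The screwdriver is home (top 146 mm, centred and upright). Moving above the panel handle.

Call:
move_arm(
  deltas=[
    [[0.0088, 0.0412, 0, 0, 1], [0.0088, 0.0412, 0, 0, 1], [0.0088, 0.0412, 0, 0, 1], [0.0088, 0.0412, 0, 0, 1], [0.0088, 0.0412, 0, 0, 1]],
  ],
)

```text
time: 18.0
tool_pos: [0.5012, -0.2014, 0.2417]
eef_rot: [0.996, -0.086, -0.001, -0.0]
ft_force: [1.3, 0.5, 1.0]
grip_width: 1.002
grasp_force: 0.0
```

Call:
move_arm(
  deltas=[
    [[0.0088, 0.0412, 0, 2.8, 1], [0, 0, 0.02, 0, 1], [0, 0, 0, 0, 1], [0, 0, 0, 0, 1]],
  ],
)

```text
time: 18.4
tool_pos: [0.5029, -0.2417, 0.222]
eef_rot: [0.994, -0.111, -0.001, 0.0]
ft_force: [0.3, -0.1, 1.2]
grip_width: 0.995
grasp_force: 0.0
```

Run:
```python
from h import *
m=camera_model('wrist'); im,d=capture('wrist'); C=cloud('wrist',d,m); x,y,z=C[...,0],C[...,1],C[...,2]
hsv=cv2.cvtColor(im,cv2.COLOR_RGB2HSV); S,V=hsv[...,1],hsv[...,2]
k=(abs(z-.1275)<.004)&(np.hypot(x-.504,y+.242)<.06)
P=C[k]; print('bar',len(P),cv2.minAreaRect((P[:,:2]*1000).astype(np.float32)),np.median(P[:,2]))
k=(abs(z-.09)<.003)&(np.hypot(x-.504,y+.242)<.11)&(S<40)&(V>150); P=C[k]; print('panel',len(P),cv2.minAreaRect((P[:,:2]*1000).astype(np.float32)),np.median(P[:,2]))
plan(.5045,-.242,.103,-12.7)
cv2.imwrite('pics/w8.png',cv2.resize(im[...,::-1],(800,600)))
```

```text
bar 2000 ((505.22430419921875, -242.09063720703125), (13.943487167358398, 88.9721908569336), 77.39754486083984) 0.12814611517160818
panel 18799 ((510.113037109375, -230.92633056640625), (134.26638793945312, 156.16619873046875), 77.19241333007812) 0.09045297366198063
now [ 0.5033 -0.2415  0.2231] yaw -12.68 tool delta mm [1.300e+00 1.000e-01 1.201e+02] turn 0.02 tilt [-3.e-04 -4.e-04 -1.e+00]
```

View pics/w8.png

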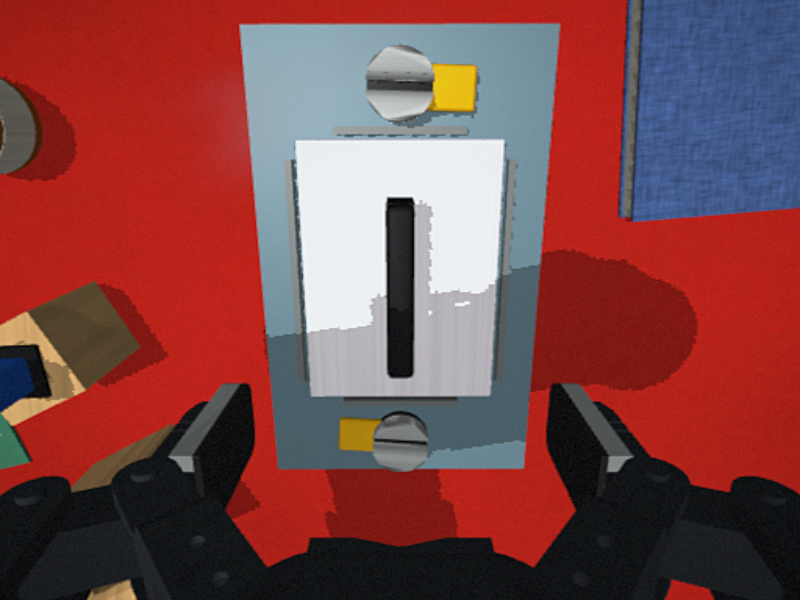

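Both wings are clear of the panel: far at (455,88), near at (358,435). The bar is at (400,287). Grasping it.

Call:
move_arm(
  deltas=[
    [[0.002, 0, 0.04, 0, 1], [0, 0, 0.04, 0, 1], [0, 0, 0.025, 0, 1], [0, 0, 0.012, 0, 1], [0, 0, 0.003, 0, 1]],
  ],
)

```text
time: 18.95
tool_pos: [0.5052, -0.2418, 0.1026]
eef_rot: [0.994, -0.11, -0.0, 0.0]
ft_force: [0.4, -1.1, 0.3]
grip_width: 0.997
grasp_force: 0.0
```

Call:
move_arm(
  deltas=[
    [[0, 0, 0, 0, 0], [0, 0, 0, 0, 0], [0, 0, 0, 0, 0], [0, 0, 0, 0, 0], [0, 0, 0, 0, 0]],
  ],
  grip_force=80,
)

```text
time: 19.45
tool_pos: [0.5055, -0.2424, 0.1035]
eef_rot: [0.994, -0.111, 0.0, 0.0]
ft_force: [-4.4, 4.0, 12.9]
grip_width: 0.146
grasp_force: 62.4
```

Call:
move_arm(
  deltas=[
    [[0, 0, 0, 0, 0], [0, 0, 0, 0, 0], [0, 0, 0, 0, 0]],
  ],
)

```text
time: 19.75
tool_pos: [0.5055, -0.2425, 0.1036]
eef_rot: [0.994, -0.111, 0.001, 0.0]
ft_force: [-0.7, 1.6, 5.0]
grip_width: 0.148
grasp_force: 78.9
```

Call:
move_arm(
  deltas=[
    [[0, 0, -0.005, 0, 0], [0, 0, -0.015, 0, 0], [0, 0, -0.03, 0, 0], [0, 0, -0.035, 0, 0], [0, 0, -0.025, 0, 0]],
  ],
)

```text
time: 20.25
tool_pos: [0.5053, -0.2427, 0.2157]
eef_rot: [0.994, -0.111, 0.001, 0.0]
ft_force: [0.6, 0.1, -4.0]
grip_width: 0.145
grasp_force: 78.2
```

Call:
move_arm(
  deltas=[
    [[0, 0, 0, 0, 0], [-0.003, -0.02, 0, 0, 0], [-0.006, -0.038, 0, 0, 0], [-0.006, -0.04, 0, 0, 0], [-0.006, -0.04, 0, 0, 0]],
  ],
)

```text
time: 20.75
tool_pos: [0.5144, -0.1018, 0.2113]
eef_rot: [0.994, -0.111, -0.001, -0.0]
ft_force: [0.8, -0.7, -2.5]
grip_width: 0.144
grasp_force: 78.4
```

Call:
move_arm(
  deltas=[
    [[-0.006, -0.04, 0, 0, 0], [-0.006, -0.04, 0, 0, 0], [-0.006, -0.04, 0, 0, 0], [-0.006, -0.04, 0, 0, 0], [-0.006, -0.04, 0, 0, 0]],
  ],
)

```text
time: 21.25
tool_pos: [0.5292, 0.1002, 0.2115]
eef_rot: [0.994, -0.111, -0.001, 0.0]
ft_force: [1.4, 0.2, -3.6]
grip_width: 0.15
grasp_force: 78.4
```

Call:
move_arm(
  deltas=[
    [[-0.006, -0.04, 0, 0, 0], [-0.006, -0.04, 0, 0, 0], [-0.006, -0.038, 0, 0, 0], [0, 0, 0, 0, 0], [0, 0, 0, 0, 0]],
  ],
)

```text
time: 21.75
tool_pos: [0.5377, 0.2182, 0.211]
eef_rot: [0.994, -0.11, -0.001, 0.001]
ft_force: [0.2, -0.3, -3.8]
grip_width: 0.146
grasp_force: 78.6
```

Run:
```python
from h import *
plan(.538,.2174,.0216); s=r.sense(); print(s['grip_width'],s['grasp_force'],s['ft_force'],s['q'].round(3))
im,d=capture('top'); C=cloud('top',d); x,y,z=C[...,0],C[...,1],C[...,2]; S,V=[cv2.cvtColor(im,cv2.COLOR_RGB2HSV)[...,i] for i in (1,2)]
k=(np.hypot(x-.54,y-.22)<.13)&(z>.1)&(z<.23)&(S<50)&(V>120); P=C[k]; print(len(P),cv2.minAreaRect((P[:,:2]*1000).astype(np.float32)),np.percentile(P[:,2],[5,50,95]))
m=camera_model('wrist'); im,d=capture('wrist'); C=cloud('wrist',d,m); x,y,z=C[...,0],C[...,1],C[...,2]; S,V=[cv2.cvtColor(im,cv2.COLOR_RGB2HSV)[...,i] for i in (1,2)]
k=(np.hypot(x-.54,y-.22)<.13)&(z>.15)&(z<.23)&(S<50)&(V>150); P=C[k]; A=np.c_[P[:,:2],np.ones(len(P))]; print(np.linalg.lstsq(A,P[:,2],rcond=None)[0],np.median(P[:,2]))
```

```text
now [0.5377 0.2182 0.211 ] yaw -12.65 tool delta mm [  0.9   0.3 189.4] turn None tilt [-0.0028 -0.0018 -1.    ]
0.14610497802227254 78.64873051643372 [ 0.17328507 -0.26983758 -3.7637162 ] [ 7.310e-01 -1.000e-02 -3.000e-03 -1.000e-03 -1.582e+00  6.190e-01]
1001 ((535.6857299804688, 217.95700073242188), (109.12615966796875, 149.29183959960938), 77.55374145507812) [0.19300859 0.19820587 0.20362606]
[-0.00183205 -0.00060779  0.19947243] 0.19829182454557492
```

The panel hangs level and centred over the mat. Lowering it.

Call:
move_arm(
  deltas=[
    [[0, 0, 0.04, 0, 0], [0, 0, 0.045, 0, 0], [0, 0, 0.04, 0, 0], [0, 0, 0.03, 0, 0], [0, 0, 0.015, 0, 0]],
  ],
)

```text
time: 22.35
tool_pos: [0.5369, 0.2154, 0.0393]
eef_rot: [0.994, -0.112, -0.002, 0.001]
ft_force: [-0.2, -1.1, -3.2]
grip_width: 0.144
grasp_force: 78.6
```

Call:
move_arm(
  deltas=[
    [[0, 0, 0.01, 0, 0], [0, 0, 0.005, 0, 0], [0, 0, 0.002, 0, 0], [0, 0, 0, 0, 0]],
  ],
)

```text
time: 22.75
tool_pos: [0.539, 0.2179, 0.027]
eef_rot: [0.994, -0.111, 0.001, -0.001]
ft_force: [-0.1, -0.1, -3.7]
grip_width: 0.15
grasp_force: 78.6
```

Call:
move_arm(
  deltas=[
    [[0, 0, 0.003, 0, 0], [0, 0, 0.001, 0, 0], [0, 0, 0, 0, 0]],
  ],
)

```text
time: 23.05
tool_pos: [0.5384, 0.2177, 0.0219]
eef_rot: [0.994, -0.111, 0.0, -0.0]
ft_force: [-0.8, -0.6, -3.6]
grip_width: 0.144
grasp_force: 78.7
```

Call:
move_arm(
  deltas=[
    [[0, 0, 0.001, 0, 0], [0, 0, 0.0005, 0, 0], [0, 0, 0, 0, 0]],
  ],
)

```text
time: 23.35
tool_pos: [0.5387, 0.2177, 0.0216]
eef_rot: [0.994, -0.111, 0.001, -0.0]
ft_force: [-4.0, -1.0, 5.4]
grip_width: 0.145
grasp_force: 79.9
```

Contact: the force has reversed to +5 N. Release and rise.

Call:
move_arm(
  deltas=[
    [[0, 0, 0, 0, 0.3], [0, 0, 0, 0, 0.6], [0, 0, 0, 0, 1], [0, 0, 0, 0, 1], [0, 0, 0, 0, 1]],
  ],
)

```text
time: 23.85
tool_pos: [0.5385, 0.2176, 0.0202]
eef_rot: [0.994, -0.111, 0.0, 0.0]
ft_force: [0.2, 0.7, 0.2]
grip_width: 0.957
grasp_force: 0.0
```

Call:
move_arm(
  deltas=[
    [[0, 0, 0, 0, 1], [0, 0, -0.02, 0, 1], [0, 0, -0.04, 0, 1], [0, 0, -0.045, 0, 1], [0, 0, -0.045, 0, 1]],
  ],
)

```text
time: 24.35
tool_pos: [0.5382, 0.2173, 0.1719]
eef_rot: [0.994, -0.111, -0.0, 0.0]
ft_force: [0.6, 0.6, -0.2]
grip_width: 1.001
grasp_force: 0.0
```

Call:
move_arm(
  deltas=[
    [[0, 0, -0.04, 0, 1], [0, 0, 0, 0, 1], [0, 0, 0, 0, 1]],
  ],
)

```text
time: 24.65
tool_pos: [0.5387, 0.218, 0.2114]
eef_rot: [0.994, -0.111, 0.001, -0.001]
ft_force: [0.5, -0.2, -1.6]
grip_width: 0.999
grasp_force: 0.0
```

Run:
```python
from h import *
m=camera_model('wrist'); im,d=capture('wrist'); C=cloud('wrist',d,m); x,y,z=C[...,0],C[...,1],C[...,2]; H,S,V=[cv2.cvtColor(im,cv2.COLOR_RGB2HSV)[...,i] for i in range(3)]
k=(np.hypot(x-.538,y-.217)<.07)&(z>.034)&(z<.06); P=C[k]; print('bar',cv2.minAreaRect((P[:,:2]*1000).astype(np.float32)),np.median(P[:,2]))
k=(np.hypot(x-.538,y-.217)<.1)&(z>.004)&(z<.02)&(S<50)&(V>150); P=C[k]; A=np.c_[P[:,:2],np.ones(len(P))]; print(np.linalg.lstsq(A,P[:,2],rcond=None)[0],np.median(P[:,2]))
im,d=capture('top'); C=cloud('top',d); x,y,z=C[...,0],C[...,1],C[...,2]
o=np.load('top.npz')
for n in ('paste_jar_center','brush_center','book_center'): print(n,[(round(q['at'][0]*512),round(q['at'][1]*384)) for q in spot_in(n,'top')[:1]])
near=(abs(x-.49)<.03)&(abs(y-.01)<.03)&(z>.14); print(C[near].mean(0).round(3), r.sense()['tool_pos'], r.sense()['time'])
cv2.imwrite('pics/end.png',cv2.resize(im[...,::-1],(800,600)))
```

```text
bar ((538.5135498046875, 217.9813690185547), (13.885244369506836, 89.01216125488281), 77.48216247558594) 0.04614512592681197
[-0.00026083  0.00054158  0.00837108] 0.008420265735266885
paste_jar_center [(243, 165)]
brush_center [(107, 175)]
book_center [(389, 190)]
[0.493 0.011 0.146] [0.53801271 0.2173639  0.20880574] 24.9
```

View pics/end.png

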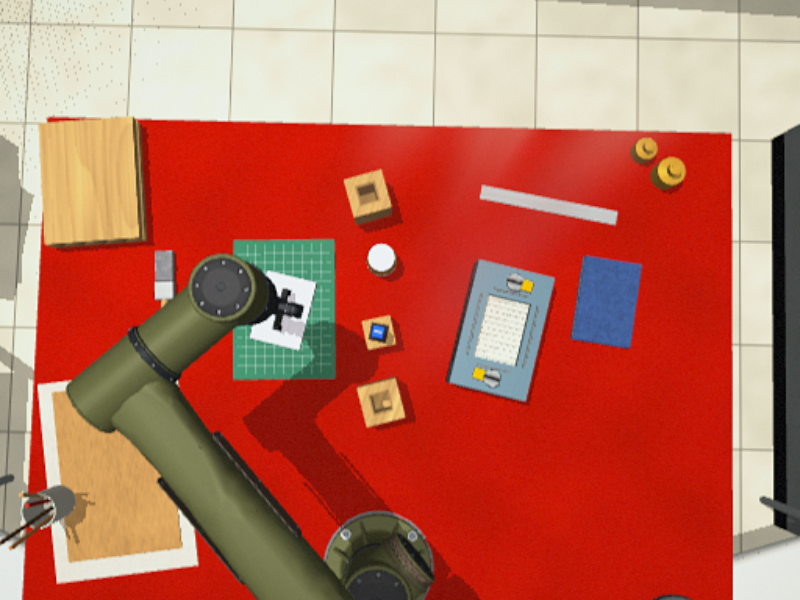

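The panel is on the mat at (284,309), the screwdriver is in its block at (378,332) and both cams are open. The jar, brush and book look unmoved, so I'm handing in.

```bash
python3 -c "
from bench import r
print(r.finish_job())"
```

```text
the job is handed in; nothing more can be done
None
```

The job is handed in (no verdict came back): both fasteners are turned to about their stops, the screwdriver is back in its block, the panel lies flat and handle up at the mat's centre, and the jar, brush and book look unmoved in the final picture.

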